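# Hang the spray gun on the spring scale

### The job

Hang the spray gun by the hanger on its top from the rod of the spring scale, to weigh the paint left in it. The gun is heavier towards its nozzle: ease it down until the scale carries all of it, and let it come to its own nose-down hanging angle before you let go, so that it neither swings nor makes the scale jump, and leave it hanging still. Never yank or press hard on the scale, do not tip the gun far over, and leave the other things on the bench where they are.

Things in the scene. Friction and masses are not known exactly. Their poses are not given: they have to be found in the camera images.
- gun: bare-metal spray gun (loose, mass unknown, under 0.8 kg) standing on its paint cup. Origin: centre of the cup's underside; z up, x along the barrel to the nozzle. Cup 74 mm across, lid top at z = 85. Its front part is a bar 24 mm wide, x -3 to 61, z 106 to 130; nozzle to x = 88; lower rear part, top at z = 117, back to x = -47; pistol grip behind it, reaching to x = -78, down to z = 28 mm
- gun_grip (a point): middle of the flat-sided front body, at x = 32, y = 0, z = 118 mm of the gun: the place to grip, 24 mm wide along y. Axes as the gun's
- gun_hook (a point): where the rod's axis lies when seated: x = -31, z = 159 mm of the gun, same axes. The hanger is a flat steel strip 16 mm wide (y), 4 thick, bent like an upside-down J in the x-z plane: stem at x = -18, pointed arch (top z = 170), free leg at x = -44 ending at z = 139. The rod comes in from behind (the pistol-grip side) through the 22 mm gap under the leg (z 117 to 139)
- gun_balance (a point): the gun's balance point (centre of mass), about x = -2, z = 64 mm of the gun. Hanging freely it comes to lie below the rod, so the gun hangs about 17 degrees (0.30 rad) nose down
- scale: spring scale, fixed to the bench. Origin on the bench straight below scale_seat; x points along the rod towards its column, z up. Foot plate 200 x 120 x 12 mm, column 32 mm wide, its near face at x = 135 mm, 342 mm high
- scale_seat (a point): point on the axis of the scale's rod where the gun should hang, 285 mm above the bench when empty; it sinks with the rod. The rod is 8 mm thick, level, along the scale's x, from the carriage (from x = 114 mm, 30 mm wide, 26 mm high) to x = -36 mm, where it turns up into a lip 20 mm high. Axes as the scale's
- scale_hook (a joint): how far the spring has let the rod down, in m: 0 empty, grows as it is loaded, about 8.3 mm per newton (120 N/m, lightly damped, so it bounces), stop at 0.095
- tape_roll: roll of masking tape lying flat, 100 mm across, 25 mm high; origin under its centre (bystander)
- sanding_block: sanding block 110 x 60 x 35 mm; origin under its centre (bystander)
- filler_tin: filler tin, 80 mm across, 95 mm high; origin under its centre (bystander)
- mixing_cup: open white mixing cup, 76 mm across, 85 mm high; origin under its centre (bystander)
- wrench: steel wrench lying flat, under 200 mm long; origin under its middle (bystander)
- scraper: spatula-like scraper lying flat, 160 mm long; origin under its middle (bystander)
- thinner_can: closed grey bottle, 72 mm across, 160 mm high; origin under its centre (bystander)
Things that resemble listed ones, but are neither listed nor needed, are in the scene too. What is shaped like the gun but blue or orange is not meant.

How it is judged:
On the way, in this order (a step that is already met when the one before it is completed fails the run):
1. the gun is lifted clear of the bench in the gripper (height (world z) of gun above 0.04 m and contact force between the fingers and gun above 2 N), for 0.2 s.
2. still held, the gun's hanger is seated on the rod and the scale has begun to carry it (value of joint scale_hook above 0.01 m and contact force between the fingers and gun above 1 N and x of gun_hook in the frame of scale_seat between -0.024 and 0.024 m and y of gun_hook in the frame of scale_seat between -0.01 and 0.01 m and z of gun_hook in the frame of scale_seat between -0.01 and 0.01 m), for 0.2 s.
At the end, for the whole second after the job is handed in: the gun hangs by its hanger from the scale's rod (rod seated in the arch within 10 mm, within 24 mm along the rod of the seat point), clear of the bench by 30 mm, the scale pulled down by more than 14 mm, leaning no more than 34 degrees, and at rest (under 30 mm/s and 0.3 rad/s) (x of gun_hook in the frame of scale_seat between -0.024 and 0.024 m and y of gun_hook in the frame of scale_seat between -0.01 and 0.01 m and z of gun_hook in the frame of scale_seat between -0.01 and 0.01 m and value of joint scale_hook above 0.014 m and height (world z) of gun above 0.03 m and linear speed of gun below 0.03 m/s and angular speed of gun below 0.3 rad/s and angle between gun's own z axis and vertical below 0.6 rad); the robot touches nothing.
It fails at once if the scale is made to jump (its rod moves faster than 80 mm/s up or down) (velocity of joint scale_hook above 0.08 m/s or velocity of joint scale_hook below -0.08 m/s).
It fails at once if the gun is let swing freely on the rod (over 1.5 rad/s while not gripped) (angular speed of gun above 1.5 rad/s and contact force between the fingers and gun below 0.3 N and height (world z) of gun above 0.02 m).
It fails at once if the scale is knocked or pressed hard (over 20 N) or pulled down close to its stop (over 88 mm) (value of joint scale_hook above 0.088 m or contact force between any of gun, the arm, the fingers and scale above 20 N).
It fails at once if the gun is tipped far over (more than 45 degrees) (angle between gun's own z axis and vertical above 0.79 rad).
It fails at once if a bystander is moved by more than 30 mm (distance of any of tape_roll, sanding_block, filler_tin, mixing_cup, wrench, scraper, thinner_can from where it was at the start of the episode above 0.03 m).
It also fails if it takes over 72 s, if anything falls off the work surface, if the arm or the gripper's body presses on something with over 40 N, if the wrist force passes 120 N, or if a joint passes its speed limit or range.

### The arm

A 6-joint arm with a two-finger parallel gripper is mounted at the origin on the work surface. World frame = base frame: x ahead of the robot, y to its left, z up, the work surface at z = 0. Lengths are in m, angles in rad, forces in N, time in s.
With the tool pointing down it reaches from about 0.35 to 0.875 m from the base axis. Payload 4.2 kg.
Tool frame: the origin (TCP) lies midway between the tips of the shut fingers; the grasp point (between the pads) lies 19 mm behind it; z points along the fingers, y is the line along which they close (so a half turn about z gives the same grasp; the last joint's range is limited). The gripper opens to 87 mm and grips with 3 to 60 N. Pads are 19 mm wide; open, the fingers measure 117 mm over their backs; the gripper's body (75 mm by 190 mm) begins 51 mm behind the grasp point.
Start: joints at [-1.055, 0.385, 0.008, 0, -1.194, -0.259], TCP at [0.159, -0.604, 0.223] pointing down, gripper open.
Joint ranges: [-3.14, 3.14], [-1.21, 2.06], [-1.07, 1.41], [-3.16, 2.05], [-2.99, -0.16], [-3.1, 3.1]. Speed limits (rad/s): [2.79, 2.79, 3.14, 3.14, 3.14, 3.14].

### API

Orientations are given as a 3x3 rotation matrix whose columns are the frame's x, y, z axes.
In Python, from rig import bot gives the robot as it stands.
- The arm moves only by the tool move_arm, never from a script. Its argument "rows" is a list that holds one entry, the list of rows, each a list of 7 numbers: the shift along the tool's x, y, z in cm, then the turn, a rotation vector about the tool's x, y, z in degrees, then the opening, from 0 (shut) to 1 (fully open). A call has 1 to 10 rows; each row shifts and turns the commanded pose from where the row before left it, along the tool's axes as they then stand; what a row does not reach is not made up. A row lasts 1/8 s, in which the tool goes at most 62.5 mm and 10.7 degrees, less where a joint would pass 70% of its speed; a pose out of reach is approached as far as the arm can. A call with a gripper value outside its range is refused whole. The fingers move at their own pace and stop on an object; "force" is the grip in N (left out, the last holds). Time passes only in rows, so rows that do not move let the fingers close. It gives the time, the measured TCP pose, the force, the opening and the grip force at its end, in the units of the state.
- bot.get_obs(): the state, without advancing time (a new reading comes with each control period).
- bot.grab_frame(name): name is "side" or "top" or "wrist"; returns a dict with "frame" (420x560x3 uint8, blue, green, red), "camera_matrix" (3x3 intrinsics, pixels), "dist" ([k1, k2, p1, p2, k3] as OpenCV has them; the pictures are not rectified), "R" (3x3) and "t" (3): a world point X has camera coordinates R X + t. Camera axes: x right, y down, z forward; pixel columns grow to the right and rows downward; lengths in m; the calibration is good to about 2 mm. A picture is of the moment at which its call begins. There is no depth.
- bot.hand_in(): hands the job in; it is judged then, once.
The state is a dict: "time": time; "joint_positions": joint angles; "joint_velocities": joint speeds; "joint_torque": joint torques, N m; "tool_pos": TCP position; "orientation": TCP orientation; "wrist_force": force on the tool from outside, world axes, zero at the start; "wrist_torque": the same for the moment, N m; "finger_gap": finger opening in m; "finger_force": force on a finger pad.
Only numpy, scipy, OpenCV 4.12 (cv2) and the standard library are available. Lean on these libraries where they do the work, as an engineer would, in place of code of your own. Each camera call takes 0.05 s, during which the arm holds its last target. There are 200 camera calls.

## Working session

There is one attempt and no reset: what is moved stays moved. The work goes in short steps, Python scripts to look and compute and a tool call to move; the robot and the scene stay as the last step left them, time stands still between calls to the robot, and variables do not carry over. Pictures are saved under pics/ and viewed, at most 10 in all, crops included, and the job is handed in when it is done.

Besides the shell and the picture viewer there is one more tool, called after ">>>" in YAML: its name, and indented under it one key for each argument. move_arm: Moves the arm, as the interface text tells. Its arguments: {"type":"object","properties":{"rows":{"type":"array"},"force":{"type":"number"}},"required":["rows"]}

```bash
ls; mkdir -p pics
python3 - <<'E'
from rig import bot
import cv2
for n in("top","side"):
    f=bot.grab_frame(n); cv2.imwrite(f"pics/{n}0.png",cv2.resize(f["frame"],(800,600),interpolation=cv2.INTER_CUBIC))
    print(n,f["camera_matrix"],f["dist"],f["R"],f["t"])
o=bot.get_obs();print(o["orientation"],o["tool_pos"],o["time"])
E
```

```text
pics
top [[412.012009     0.         281.70438263]
 [  0.         412.012009   213.31837212]
 [  0.           0.           1.        ]] [-0.04705767  0.          0.          0.          0.        ] [[ 1.66349939e-02 -9.99861484e-01 -5.38296921e-04]
 [-9.94417338e-01 -1.64883077e-02 -1.04222330e-01]
 [ 1.04199018e-01  2.26902962e-03 -9.94553878e-01]] [-0.08163109  0.51451943  1.25464728]
side [[489.63256429   0.         281.47393376]
 [  0.         489.63256429 205.88772332]
 [  0.           0.           1.        ]] [-0.06384166  0.          0.          0.          0.        ] [[-0.99302025 -0.11789996 -0.00322169]
 [-0.07043774  0.61473316 -0.78558365]
 [ 0.09460076 -0.77987354 -0.61874709]] [0.52078213 0.21055691 1.54399771]
[[-9.67253985e-01 -2.53809684e-01 -6.10553542e-04]
 [-2.53810389e-01  9.67252224e-01  1.84979237e-03]
 [ 1.21064056e-04  1.94418387e-03 -9.99998103e-01]] [ 0.15861818 -0.60397634  0.22158154] 0.1
```

View pics/top0.png

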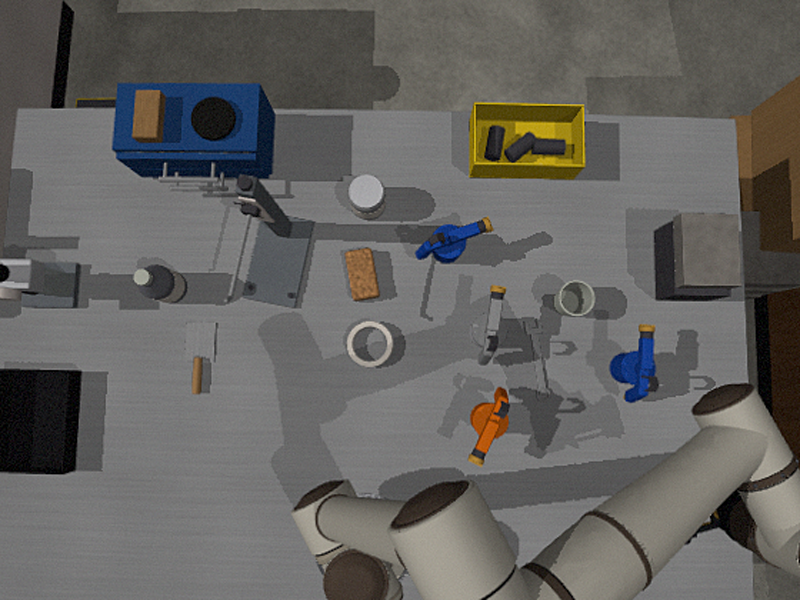

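View pics/side0.png

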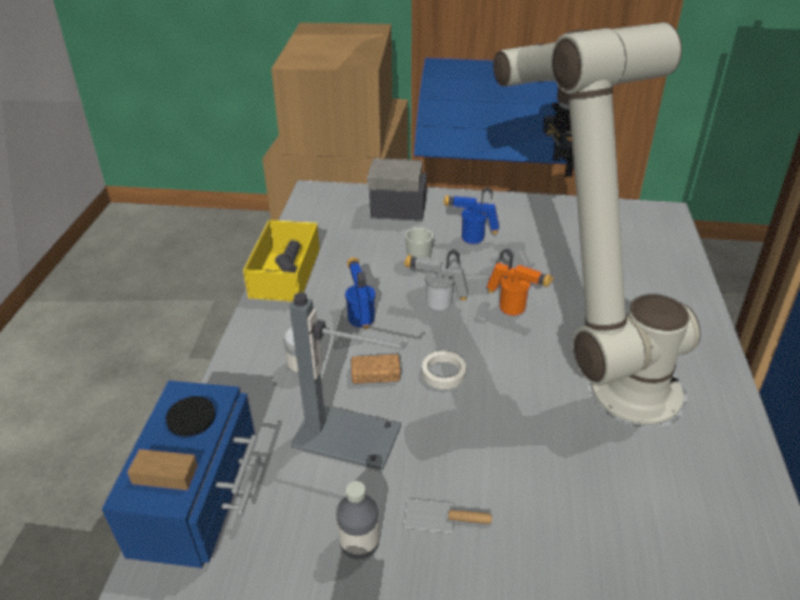

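The top view shows the metal gun at about (490,325), nose towards +x. The scale's column is at about (265,200), and its rod runs to (230,300). I'll enlarge both for reading.

```bash
cat > h.py <<'E'
import numpy as np,cv2
from rig import bot
from scipy.optimize import least_squares
def crop(f,x0,y0,w,out=(400,300),tick=10):
    s=out[0]/w; h=int(round(out[1]/s))
    c=cv2.resize(f[y0:y0+h,x0:x0+w],out,interpolation=cv2.INTER_CUBIC)
    c=cv2.convertScaleAbs(c,alpha=1.3,beta=15)
    for x in range(-(-x0//tick)*tick,x0+w,tick):
        cv2.line(c,(int((x-x0+.5)*s),0),(int((x-x0+.5)*s),6),(0,255,255),1);cv2.putText(c,str(x),(int((x-x0+.5)*s)-10,16),0,.33,(0,255,255),1)
    for y in range(-(-y0//tick)*tick,y0+h,tick):
        cv2.line(c,(0,int((y-y0+.5)*s)),(6,int((y-y0+.5)*s)),(0,255,255),1);cv2.putText(c,str(y),(8,int((y-y0+.5)*s)+4),0,.33,(0,255,255),1)
    return c
def proj(f,X):
    return cv2.projectPoints(np.float64(X).reshape(-1,3),cv2.Rodrigues(f["R"])[0],f["t"],f["camera_matrix"],f["dist"])[0][:,0]
def ray(f,p):
    u=cv2.undistortPoints(np.float64([[p]]),f["camera_matrix"],f["dist"])[0,0]
    return -f["R"].T@f["t"], f["R"].T@np.array([u[0],u[1],1])
def onz(f,p,z):
    c,d=ray(f,p); return c+d*(z-c[2])/d[2]
E
python3 - <<'E'
from h import *
t=bot.grab_frame("top");s=bot.grab_frame("side")
np.save("t.npy",t,allow_pickle=True);np.save("s.npy",s,allow_pickle=True)
a,b=t["frame"],s["frame"]
cv2.imwrite("pics/c.png",np.vstack([np.hstack([crop(a,305,195,80),crop(a,130,120,120)]),np.hstack([crop(b,270,165,80),crop(b,200,200,100)])]))
E
```

```text
(no output)
```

View pics/c.png

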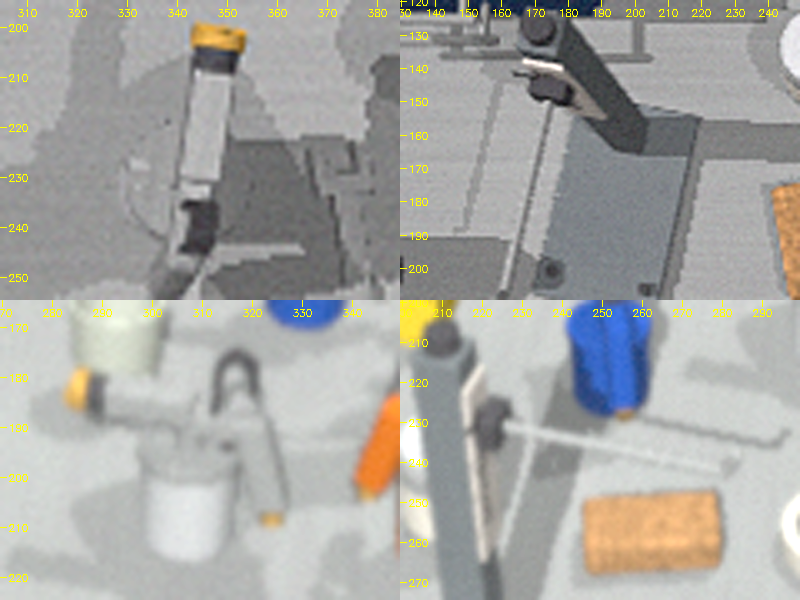

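Panel readings, in source pixels:
- **Gun, top view:** bar front (347.1,208.9) and bar rear (344.5,230.5).
- **Gun, side view:** arch top (316.7,174.1) and nozzle tip (285,182.5).
- **Rod, top view:** carriage end (173.9,151) to the lip, about (160.4,208.6).
- **Rod, side view:** (227.5,231.5) to (281.5,241.3).

Run:
```python
from h import *
t=np.load("t.npy",allow_pickle=True).item();s=np.load("s.npy",allow_pickle=True).item()
def W(p,L):
    c,q=np.cos(p[2]),np.sin(p[2]);L=np.float64(L);return np.c_[p[0]+c*L[:,0]-q*L[:,1],p[1]+q*L[:,0]+c*L[:,1],L[:,2]]
LT=[[61,0,130],[-3,0,130],[88,0,118]];PT=[[347.1,208.9],[344.5,230.5],[348.5,199.5]]
LS=[[-31,0,170],[88,0,118]];PS=[[316.7,174.1],[285.1,182.5]]
fun=lambda p:np.r_[(proj(t,W(p,np.array(LT)/1e3))-PT).ravel(),(proj(s,W(p,np.array(LS)/1e3))-PS).ravel()]
r=least_squares(fun,[.45,-.1,0],x_scale=.1);print("gun",r.x,np.round(r.fun,1))
for f,ps in((t,[(173.9,151),(160.4,208.6)]),(s,[(227.5,231.5),(281.5,241.3)])):
    for p in ps: print("rod z285",onz(f,p,.285))
# triangulate the same points to check height
a=crop(t["frame"],145,185,40,(400,300),5);b=crop(s["frame"],255,225,40,(400,300),5)
c=crop(t["frame"],150,125,40,(400,300),5);d=crop(s["frame"],210,215,40,(400,300),5)
cv2.imwrite("pics/d.png",np.vstack([np.hstack([a,b]),np.hstack([c,d])]))
```

```text
gun [ 0.46085843 -0.25362729 -0.13463357] [ 0.5 -0.2  0.1  0.3 -0.3  0.6  0.6  0.6 -1.5 -0.4]
rod z285 [0.64285893 0.20188537 0.285     ]
rod z285 [0.4955743  0.22903373 0.285     ]
rod z285 [0.6404764  0.20322824 0.285     ]
rod z285 [0.49679674 0.22450145 0.285     ]
```

View pics/d.png

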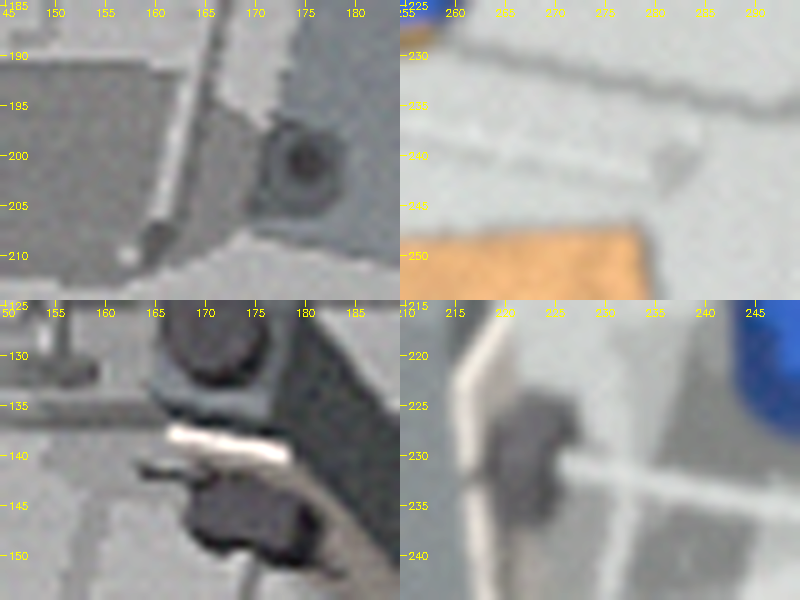

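```bash
cat >> h.py <<'E'
from scipy.spatial.transform import Rotation as Ro
def delta(P,R=None):
    o=bot.get_obs();M=np.array(o["orientation"]);p=np.array(o["tool_pos"])
    sh=M.T@(np.array(P)-p)*100
    rv=np.degrees(Ro.from_matrix(M.T@R).as_rotvec()) if R is not None else None
    print("t",o["time"],"tcp",np.round(p,4),"shift cm",np.round(sh,2),"rotvec deg",None if rv is None else np.round(rv,2),"q",np.round(o["joint_positions"],2),"F",np.round(o["wrist_force"],2),"T",np.round(o["wrist_torque"],3),"gap",o["finger_gap"],o["finger_force"])
def gunR(yaw,nose=0): # tool orientation for gun at yaw, nose-down angle
    return (Ro.from_euler("z",yaw)*Ro.from_euler("y",nose)).as_matrix()@np.diag([1,-1,-1])
E
python3 - <<'E'
from h import *
t=np.load("t.npy",allow_pickle=True).item();s=np.load("s.npy",allow_pickle=True).item()
def W(p,L):
    c,q=np.cos(p[2]),np.sin(p[2]);L=np.float64(L);return np.c_[p[0]+c*L[:,0]-q*L[:,1],p[1]+q*L[:,0]+c*L[:,1],L[:,2]]
T=[(174.7,152),(164,194.5),(160.2,208.5)];S=[(225.5,231),(247.5,235),(281,241.2)]
# ends: carriage face x=114, lip x=-38 ; intermediate points free along rod
def fun(p):
    e=[]
    for f,P,m in((t,T,p[3]),(s,S,p[4])):
        d=proj(f,W(p,np.array([[.114,0,.285],[m,0,.285],[-.038,0,.285]])))-P
        e.append(d.ravel())
    return np.concatenate(e)
r=least_squares(fun,[.53,.22,-.16,0,.05],x_scale=.1);print("scale",r.x,np.round(r.fun,1))
for q in[(108,195)]: print("bottle",onz(t,q,.16))
g=gunR(-.1346)
delta([.4926,-.2579,.222],g)
E
```

```text
scale [ 0.53272758  0.22130171 -0.18627255 -0.00154708  0.05470987] [-0.1 -1.7  0.   0.   0.5  0.2  0.6 -0.4 -0.   0.1  0.9  1.2]
bottle [0.54572329 0.41788368 0.16      ]
t 0.2 tcp [ 0.1587 -0.6042  0.2219] shift cm [-4.109e+01  2.501e+01  2.000e-02] rotvec deg [ 3.0000e-02  1.0000e-01 -1.5758e+02] q [-1.06  0.39  0.01 -0.   -1.19 -0.26] F [ 0.69  0.74 -0.16] T [ 0.02  -0.048 -0.012] gap 0.0875123384136146 0.0
```

>>> move_arm:
  rows:
    - [[-4.1,2.5,0,0,0,0,1],[-4.1,2.5,0,0,0,0,1],[-4.1,2.5,0,0,0,0,1],[-4.1,2.5,0,0,0,0,1],[-4.1,2.5,0,0,0,0,1],[-4.1,2.5,0,0,0,0,1],[-4.1,2.5,0,0,0,0,1],[-4.1,2.5,0,0,0,0,1],[-4.1,2.5,0,0,0,0,1],[-4.1,2.5,0,0,0,0,1]]
  force: 50

```text
time: 1.45
tool_pos: [0.4927, -0.2572, 0.2225]
orientation: [[-0.967, -0.254, -0.0], [-0.254, 0.967, 0.0], [0.0, 0.0, -1.0]]
wrist_force: [0.6, -0.2, -0.4]
finger_gap: 0.0866
finger_force: 0.0
```

>>> move_arm:
  rows:
    - [[0,0,0,0,0,-10,1],[0,0,0,0,0,-10,1],[0,0,0,0,0,-10,1],[0,0,0,0,0,-10,1],[0,0,0,0,0,-10,1],[0,0,0,0,0,-10,1],[0,0,0,0,0,-10,1],[0,0,0,0,0,-10,1]]

```text
time: 2.45
tool_pos: [0.4916, -0.2585, 0.2223]
orientation: [[0.088, -0.996, -0.0], [-0.996, -0.088, 0.0], [-0.0, 0.0, -1.0]]
wrist_force: [-0.0, 1.1, 0.0]
finger_gap: 0.0869
finger_force: 0.0
```

```bash
python3 -c "
from h import *
delta([.4926,-.2579,.222],gunR(-.1346))"
```

```text
t 2.45 tcp [ 0.4916 -0.2585  0.2223] shift cm [-0.05 -0.1   0.03] rotvec deg [ 1.000e-02  3.000e-02 -7.725e+01] q [-0.19  0.27 -0.16 -0.   -1.14  0.28] F [-0.04  1.1   0.01] T [-0.009  0.097  0.019] gap 0.08688414949843355 0.0
```

>>> move_arm:
  rows:
    - [[0,0,0,0,0,-10,1],[0,0,0,0,0,-10,1],[0,0,0,0,0,-10,1],[0,0,0,0,0,-10,1],[0,0,0,0,0,-10,1],[0,0,0,0,0,-10,1],[0,0,0,0,0,-10,1],[0,0,0,0,0,-7.3,1],[0,0,0,0,0,0,1]]

```text
time: 3.58
tool_pos: [0.4917, -0.2585, 0.2224]
orientation: [[0.99, -0.14, -0.0], [-0.14, -0.99, 0.0], [-0.0, -0.0, -1.0]]
wrist_force: [-0.3, 0.5, 0.1]
finger_gap: 0.0865
finger_force: 0.0
```

```bash
python3 -c "
from h import *
delta([.4926,-.2579,.099],gunR(-.1346))
f=bot.grab_frame('wrist');
import numpy as np
g=f['frame'].copy()
c,s=np.cos(-.1346),np.sin(-.1346)
for x,y,z in [(61,12,130),(61,-12,130),(-3,12,130),(-3,-12,130),(88,0,118),(-31,0,170),(32,0,130)]:
  x/=1e3;y/=1e3;z/=1e3
  p=proj(f,[.4609+c*x-s*y,-.2536+s*x+c*y,z])[0]
  cv2.drawMarker(g,(int(p[0]),int(p[1])),(0,0,255),0,8,1)
cv2.imwrite('pics/w.png',g)"
```

```text
t 3.575 tcp [ 0.4917 -0.2585  0.2224] shift cm [ 0.09 -0.07 12.34] rotvec deg [-0.01  0.02 -0.36] q [-0.19  0.27 -0.16 -0.   -1.14  1.62] F [-0.26  0.49  0.09] T [-0.058  0.142 -0.003] gap 0.08651007881772614 0.0
```

View pics/w.png

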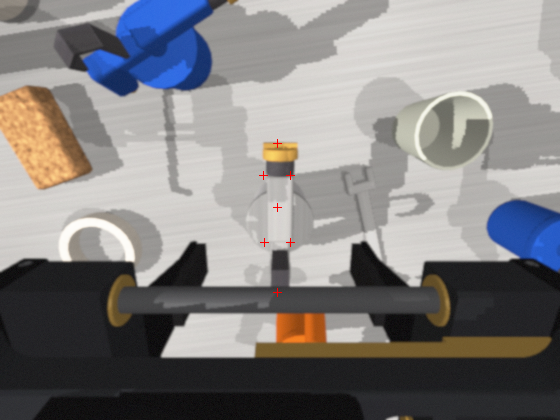

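The wrist view shows the gun's bar at (265–293, 175–243). The model markers match it to about 2 px, so I'm descending to grasp.

>>> move_arm:
  rows:
    - [[0.1,0,2.5,0,0,0,1],[0,0,2.5,0,0,0,1],[0,0,2.5,0,0,0,1],[0,0,2.5,0,0,0,1],[0,0,1.8,0,0,0,1],[0,0,0.5,0,0,0,1],[0,0,0,0,0,0,0.6],[0,0,0,0,0,0,0.4],[0,0,0,0,0,0,0.3],[0,0,0,0,0,0,0.2]]
  force: 50

```text
time: 4.88
tool_pos: [0.493, -0.2587, 0.1001]
orientation: [[0.99, -0.139, 0.001], [-0.139, -0.99, -0.0], [0.001, 0.0, -1.0]]
wrist_force: [-0.2, 0.1, -0.3]
finger_gap: 0.0548
finger_force: 0.0
```

>>> move_arm:
  rows:
    - [[0,0,0,0,0,0,0],[0,0,0,0,0,0,0],[0,0,0,0,0,0,0],[0,0,0,0,0,0,0]]

```text
time: 5.38
tool_pos: [0.4929, -0.2588, 0.0996]
orientation: [[0.99, -0.139, 0.0], [-0.139, -0.99, -0.0], [0.0, 0.0, -1.0]]
wrist_force: [-0.6, -0.7, -0.6]
finger_gap: 0.0237
finger_force: 50.0
```

```bash
python3 -c "
from h import *
delta([.4926,-.2579,.099],gunR(-.1346))"
```

```text
t 5.375 tcp [ 0.4929 -0.2588  0.0996] shift cm [-0.04 -0.08  0.06] rotvec deg [ 0.01 -0.01 -0.28] q [-0.19  0.39 -0.33  0.   -0.85  1.62] F [-0.61 -0.68 -0.58] T [-0.187  0.062  0.03 ] gap 0.023652462754188974 49.97351878322661
```

>>> move_arm:
  rows:
    - [[0,0,-0.5,0,0,0,0],[0,0,-1,0,0,0,0],[0,0,-2,0,0,0,0],[0,0,-2,0,0,0,0],[0,0,-2,0,0,0,0],[0,0,-2,0,0,0,0],[0,0,-2,0,0,0,0],[0,0,-2,0,0,0,0],[0,0,-2,0,0,0,0],[0,0,-0.5,0,0,0,0]]

```text
time: 6.62
tool_pos: [0.4933, -0.2588, 0.2613]
orientation: [[0.99, -0.139, 0.003], [-0.139, -0.99, -0.001], [0.003, 0.0, -1.0]]
wrist_force: [0.7, 1.0, -3.0]
finger_gap: 0.0235
finger_force: 50.0
```

>>> move_arm:
  rows:
    - [[0,0,0,0,0,8,0],[0,0,0,0,0,8,0],[0,0,0,0,0,8,0],[0,0,0,0,0,8,0],[0,0,0,0,0,8,0],[0,0,0,0,0,8,0],[0,0,0,0,0,8,0],[0,0,0,0,0,8,0],[0,0,0,0,0,8,0],[0,0,0,0,0,8,0]]

```text
time: 7.88
tool_pos: [0.4921, -0.2584, 0.2586]
orientation: [[0.03, -1.0, -0.002], [-1.0, -0.03, 0.001], [-0.001, 0.002, -1.0]]
wrist_force: [0.2, -0.8, -2.4]
finger_gap: 0.0233
finger_force: 50.0
```

```bash
cat >> h.py <<'E'
def target(hook,yaw,nose=0,off=(-.063,0,-.060)):
    R=gunR(yaw,nose); return np.array(hook)-R@np.array(off),R
E
python3 -c "
from h import *
ys=-.186; yaw=ys-np.pi/2
seat=np.array([.5327,.2213,.285]); gx=np.array([np.cos(yaw),np.sin(yaw),0])
# pre-entry: hook 90 mm short, rod centred in the gap (gun z 128 -> hook 31 mm above rod)
P,R=target(seat+.09*gx+[0,0,.031],yaw); print(P); delta(P,R)"
```

```text
[0.50440581 0.07093897 0.256     ]
t 7.875 tcp [ 0.4921 -0.2584  0.2586] shift cm [-32.88  -2.23   0.29] rotvec deg [ 0.12  0.04 12.4 ] q [-0.19  0.24 -0.1  -0.   -1.23  0.22] F [ 0.16 -0.79 -2.43] T [-0.089  0.108 -0.001] gap 0.0232652129161383 49.96966456063092
```

>>> move_arm:
  rows:
    - [[-2,-0.2,0,0,0,0,0],[-3.5,-0.3,0,0,0,0,0],[-4,-0.3,0,0,0,0,0],[-4,-0.3,0,0,0,0,0],[-4,-0.3,0,0,0,0,0],[-4,-0.3,0,0,0,0,0],[-4,-0.3,0,0,0,0,0],[-3,-0.2,0,0,0,0,0],[-1.5,0,0,0,0,6.2,0],[0,0,0,0,0,6.2,0]]

```text
time: 9.12
tool_pos: [0.5034, 0.0429, 0.2587]
orientation: [[-0.182, -0.983, -0.002], [-0.983, 0.182, -0.0], [0.001, 0.002, -1.0]]
wrist_force: [-0.3, -0.5, -3.8]
finger_gap: 0.0237
finger_force: 50.0
```

>>> move_arm:
  rows:
    - [[0,0,0,0,0,0,0],[0,0,0,0,0,0,0],[0,0,0,0,0,0,0],[0,0,0,0,0,0,0]]

```text
time: 9.62
tool_pos: [0.5042, 0.0417, 0.2595]
orientation: [[-0.18, -0.984, -0.0], [-0.984, 0.18, -0.0], [0.0, 0.0, -1.0]]
wrist_force: [-0.0, -0.7, -3.1]
finger_gap: 0.0239
finger_force: 50.0
```

```bash
python3 -c "
from h import *
ys=-.186; yaw=ys-np.pi/2
seat=np.array([.5327,.2213,.285]); gx=np.array([np.cos(yaw),np.sin(yaw),0])
P,R=target(seat+.09*gx+[0,0,.031],yaw); delta(P,R)
t=bot.grab_frame('top');s=bot.grab_frame('side')
np.save('t1.npy',t,allow_pickle=True);np.save('s1.npy',s,allow_pickle=True)
a=crop(t['frame'],140,140,100,(400,300));b=crop(s['frame'],210,190,100,(400,300))
w=bot.grab_frame('wrist')['frame']
print(proj(s,seat),proj(t,seat),proj(s,seat+.09*gx+[0,0,.042]),proj(t,seat+.09*gx+[0,0,.042]))
cv2.imwrite('pics/e.png',np.vstack([np.hstack([a,b]),np.hstack([crop(t['frame'],175,160,60,(400,300)),cv2.resize(w,(400,300))])]))"
```

```text
t 9.625 tcp [0.5042 0.0417 0.2595] shift cm [-2.88  0.51  0.35] rotvec deg [ 0.01 -0.    0.27] q [ 0.4   0.15 -0.22 -0.   -1.2  -0.59] F [-0.02 -0.71 -3.15] T [-0.08   0.132 -0.047] gap 0.02394016211513593 49.97510019689798
[[267.63687228 239.36459673]] [[164.17205722 193.91867795]] [[278.28206707 205.50341891]] [[195.56595807 198.71765617]]
```

View pics/e.png

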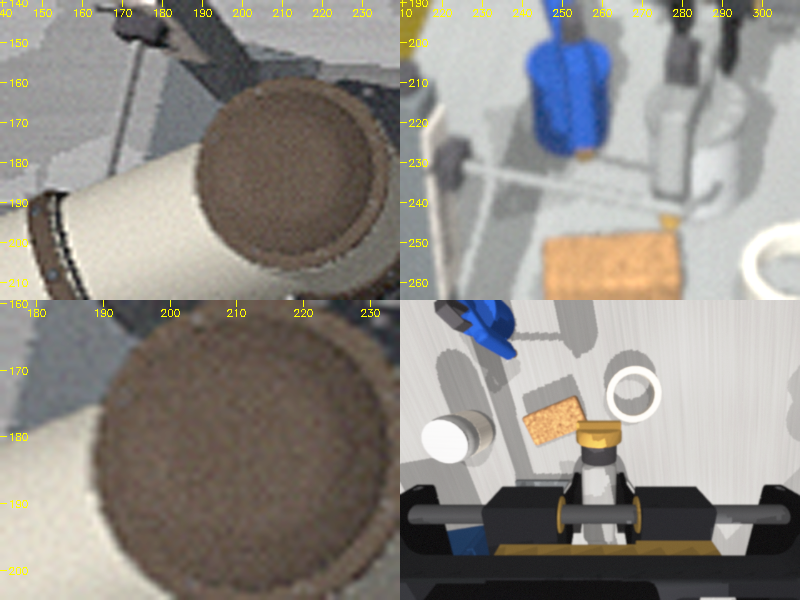

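The side crop shows the gun from behind, with its hanger at about (280,195–212). The rod is in front, running from (225,231) to (281,241). The arm hides the rod in the top view. I'm advancing to just short of the leg.

>>> move_arm:
  rows:
    - [[-1,0.3,0.2,0,0,0.3,0],[-1.5,0.2,0.2,0,0,0,0],[-1.5,0,0,0,0,0,0],[-1.5,0,0,0,0,0,0],[-1.5,0,0,0,0,0,0],[-1.2,0,0,0,0,0,0],[-0.7,0,0,0,0,0,0],[0,0,0,0,0,0,0],[0,0,0,0,0,0,0]]

```text
time: 10.9
tool_pos: [0.5157, 0.13, 0.2555]
orientation: [[-0.186, -0.983, -0.0], [-0.983, 0.186, -0.0], [0.0, 0.0, -1.0]]
wrist_force: [0.5, 0.1, -2.6]
finger_gap: 0.0236
finger_force: 50.0
```

```bash
cat >> h.py <<'E'
ys=-.186; yaw=ys-np.pi/2
seat=np.array([.5327,.2213,.285]); gx=np.array([np.cos(yaw),np.sin(yaw),0])
E
python3 -c "
from h import *
P,R=target(seat+[0,0,.031],yaw); delta(P,R)
s=bot.grab_frame('side');o=bot.get_obs()
M=np.array(o['orientation']);p=np.array(o['tool_pos'])
G=lambda x,y,z:p+M@(np.array([x-32,-y,99-z])/1e3)
b=s['frame'].copy()
c=crop(b,245,190,60,(800,600),5);k=800/60
def mark(X,col):
  q=proj(s,X)[0]; cv2.drawMarker(c,(int((q[0]-245+.5)*k),int((q[1]-190+.5)*k)),col,0,14,1)
for y in(-8,8):
  mark(G(-46,y,139),(0,0,255));mark(G(-31,y,170),(0,0,255));mark(G(-47,y,117),(0,255,0))
  mark(G(-16,y,117),(255,0,255))
for x in(-.036,0,.05): mark(seat+x*np.array([np.cos(ys),np.sin(ys),0]),(255,0,0))
cv2.imwrite('pics/f.png',c)"
```

```text
t 10.9 tcp [0.5157 0.13   0.2555] shift cm [-2.99  0.02 -0.05] rotvec deg [ 0.01 -0.01 -0.05] q [ 0.55  0.2  -0.17  0.   -1.2  -0.74] F [ 0.51  0.13 -2.55] T [-0.074  0.089  0.008] gap 0.023607407400471108 49.975063148885965
```

View pics/f.png

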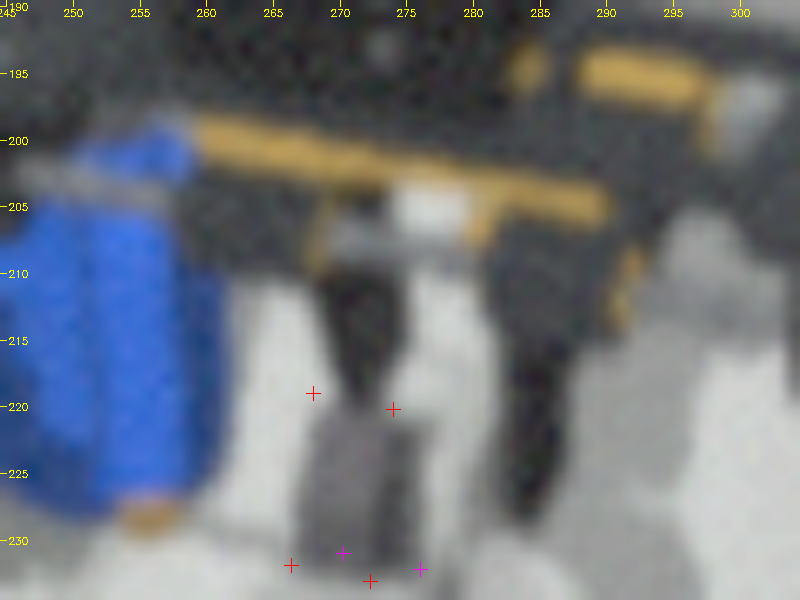

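The hanger appears at (267–276, 220–232), within 1 px of the model. I'm inserting slowly, 30 mm.

>>> move_arm:
  rows:
    - [[-0.5,0,0,0,0,0,0],[-0.5,0,0,0,0,0,0],[-0.5,0,0,0,0,0,0],[-0.5,0,0,0,0,0,0],[-0.5,0,0,0,0,0,0],[-0.5,0,0,0,0,0,0],[0,0,0,0,0,0,0],[0,0,0,0,0,0,0],[0,0,0,0,0,0,0]]

```text
time: 12.08
tool_pos: [0.5213, 0.1596, 0.2556]
orientation: [[-0.186, -0.983, -0.0], [-0.983, 0.186, -0.0], [0.0, 0.0, -1.0]]
wrist_force: [-0.5, 0.3, -3.5]
finger_gap: 0.0234
finger_force: 50.0
```

```bash
python3 -c "
from h import *
P,R=target(seat,yaw); delta(P,R)
s=bot.grab_frame('side');o=bot.get_obs()
M=np.array(o['orientation']);p=np.array(o['tool_pos'])
G=lambda x,y,z:p+M@(np.array([x-32,-y,99-z])/1e3)
b=s['frame'].copy()
c=crop(b,220,205,72,(800,600),5);k=800/72
def mark(X,col):
  q=proj(s,X)[0]; cv2.drawMarker(c,(int((q[0]-220+.5)*k),int((q[1]-205+.5)*k)),col,0,14,1)
for y in(-8,8):
  mark(G(-46,y,139),(0,0,255));mark(G(-31,y,170),(0,0,255));mark(G(-47,y,117),(0,255,0))
for x in(-.036,0,.05): mark(seat+x*np.array([np.cos(ys),np.sin(ys),0]),(255,0,0))
cv2.imwrite('pics/g.png',c)"
```

```text
t 12.075 tcp [0.5213 0.1596 0.2556] shift cm [0.02 0.02 3.06] rotvec deg [ 0.   -0.01 -0.04] q [ 0.59  0.23 -0.14  0.   -1.21 -0.78] F [-0.49  0.3  -3.46] T [-0.124  0.035 -0.046] gap 0.023429244904432586 49.97471647337079
```

View pics/g.png

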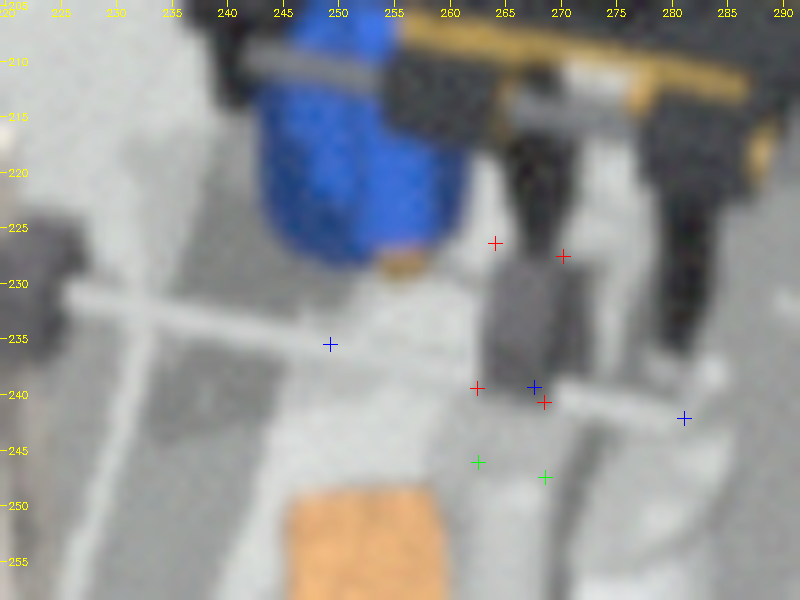

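The leg hides the rod at (262–269,240) and the rod reappears to its right, so the rod is inside the arch gap. Lowering.

>>> move_arm:
  rows:
    - [[0,0,0.4,0,0,0,0],[0,0,0.4,0,0,0,0],[0,0,0.4,0,0,0,0],[0,0,0.4,0,0,0,0],[0,0,0.4,0,0,0,0],[0,0,0.4,0,0,0,0],[0,0,0,0,0,0,0],[0,0,0,0,0,0,0],[0,0,0,0,0,0,0]]

```text
time: 13.25
tool_pos: [0.5215, 0.1598, 0.2318]
orientation: [[-0.185, -0.983, 0.0], [-0.983, 0.185, 0.0], [-0.0, -0.0, -1.0]]
wrist_force: [0.0, -0.3, -2.7]
finger_gap: 0.0237
finger_force: 50.0
```

```bash
cat > l.py <<'E'
from h import *
import sys
P,R=target(seat,yaw,.297); delta(P,R)
F=[];T=[]
for i in range(6):
    f=bot.grab_frame('side');o=bot.get_obs();F.append(o["wrist_force"]);T.append(o["wrist_torque"])
print(np.mean(F,0).round(2),np.std(F,0).round(2),np.mean(T,0).round(3))
E
python3 l.py
```

```text
t 13.25 tcp [0.5215 0.1598 0.2318] shift cm [-1.98  0.03  2.26] rotvec deg [ -0.03 -17.    -0.03] q [ 0.59  0.24 -0.17  0.   -1.15 -0.78] F [ 0.03 -0.28 -2.73] T [-0.053  0.067 -0.034] gap 0.023691850315899904 49.974794229492545
[ 0.   -0.17 -2.85] [0.53 0.42 0.35] [-0.077  0.102 -0.002]
```

>>> move_arm:
  rows:
    - [[0,0,0.2,0,0,0,0],[0,0,0.2,0,0,0,0],[0,0,0.2,0,0,0,0],[0,0,0.2,0,0,0,0],[0,0,0.2,0,0,0,0],[0,0,0.2,0,0,0,0],[0,0,0.2,0,0,0,0],[0,0,0,0,0,0,0],[0,0,0,0,0,0,0],[0,0,0,0,0,0,0]]

```text
time: 14.8
tool_pos: [0.5214, 0.1598, 0.2177]
orientation: [[-0.185, -0.983, 0.0], [-0.983, 0.185, 0.0], [-0.0, -0.0, -1.0]]
wrist_force: [0.2, -0.7, -1.7]
finger_gap: 0.0234
finger_force: 50.0
```

```bash
python3 l.py
```

```text
t 14.8 tcp [0.5214 0.1598 0.2177] shift cm [-1.99  0.03  0.85] rotvec deg [-1.000e-02 -1.701e+01 -3.000e-02] q [ 0.59  0.25 -0.2   0.   -1.12 -0.78] F [ 0.22 -0.74 -1.75] T [-0.052  0.205  0.034] gap 0.023401408537834834 49.97420380823314
[-0.38 -0.3  -2.19] [0.27 0.28 0.67] [-0.063  0.149  0.027]
```

>>> move_arm:
  rows:
    - [[-0.11,0,0.11,0,-1,0,0],[-0.21,0,0.22,0,-2,0,0],[-0.21,0,0.22,0,-2,0,0],[-0.21,0,0.22,0,-2,0,0],[-0.21,0,0.22,0,-2,0,0],[-0.21,0,0.22,0,-2,0,0],[-0.21,0,0.22,0,-2,0,0],[-0.21,0,0.22,0,-2,0,0],[-0.21,0,0.22,0,-2,0,0],[0,0,0,0,0,0,0]]

```text
time: 16.35
tool_pos: [0.5251, 0.1793, 0.2013]
orientation: [[-0.178, -0.983, 0.054], [-0.939, 0.186, 0.288], [-0.293, 0.0, -0.956]]
wrist_force: [-0.7, 0.8, -2.8]
finger_gap: 0.0234
finger_force: 50.0
```

```bash
python3 l.py
```

```text
t 16.35 tcp [0.5251 0.1793 0.2013] shift cm [-0.23  0.03 -0.76] rotvec deg [ 0.    0.02 -0.08] q [ 0.48  0.23 -0.2  -0.28 -0.97 -0.53] F [-0.74  0.8  -2.77] T [-0.706  0.394  0.066] gap 0.02344583174072675 49.9743171595037
[ 0.05 -0.36 -2.02] [0.56 0.41 0.43] [-0.961  0.254 -0.006]
```

>>> move_arm:
  rows:
    - [[0.06,0,0.19,0,0,0,0],[0.06,0,0.19,0,0,0,0],[0.06,0,0.19,0,0,0,0],[0.06,0,0.19,0,0,0,0],[0.06,0,0.19,0,0,0,0],[0.06,0,0.19,0,0,0,0],[0,0,0,0,0,0,0],[0,0,0,0,0,0,0],[0,0,0,0,0,0,0]]

```text
time: 17.77
tool_pos: [0.5252, 0.1795, 0.1896]
orientation: [[-0.177, -0.983, 0.055], [-0.94, 0.185, 0.287], [-0.293, -0.0, -0.956]]
wrist_force: [0.1, 0.5, -1.5]
finger_gap: 0.0236
finger_force: 50.0
```

```bash
sed -i 's/range(6)/range(16)/' l.py; python3 l.py
```

```text
t 17.775 tcp [0.5252 0.1795 0.1896] shift cm [-0.55  0.03 -1.88] rotvec deg [-0.03 -0.   -0.02] q [ 0.48  0.24 -0.22 -0.29 -0.95 -0.52] F [ 0.07  0.51 -1.48] T [-0.636  0.262  0.026] gap 0.02360374703549416 49.97434892691672
[-0.    0.59 -0.61] [0.45 0.43 0.46] [-0.578  0.226  0.024]
```

>>> move_arm:
  rows:
    - [[0.06,0,0.19,0,0,0,0],[0.06,0,0.19,0,0,0,0],[0,0,0,0,0,0,0],[0,0,0,0,0,0,0],[0,0,0,0,0,0,0]]

```text
time: 19.2
tool_pos: [0.5251, 0.1794, 0.1856]
orientation: [[-0.177, -0.983, 0.054], [-0.94, 0.185, 0.287], [-0.292, -0.0, -0.956]]
wrist_force: [0.9, 0.0, -1.1]
finger_gap: 0.0238
finger_force: 50.0
```

```bash
python3 l.py
python3 - <<'E'
from h import *
s=bot.grab_frame('side');o=bot.get_obs()
M=np.array(o['orientation']);p=np.array(o['tool_pos'])
G=lambda x,y,z:p+M@(np.array([x-32,-y,99-z])/1e3)
c=crop(s['frame'],220,205,72,(800,600),5);k=800/72
def mark(X,col):
  q=proj(s,X)[0]; cv2.drawMarker(c,(int((q[0]-220+.5)*k),int((q[1]-205+.5)*k)),col,0,14,1)
for y in(-8,8):
  mark(G(-46,y,139),(0,0,255));mark(G(-31,y,170),(0,0,255))
print(G(-31,0,159)-seat)
for x in(-.036,.05,.114): mark(seat-[0,0,.024]+x*np.array([np.cos(ys),np.sin(ys),0]),(255,0,0))
cv2.imwrite('pics/i.png',c)
E
```

```text
t 19.2 tcp [0.5251 0.1794 0.1856] shift cm [-0.68  0.03 -2.26] rotvec deg [-0.02 -0.01 -0.03] q [ 0.48  0.24 -0.22 -0.29 -0.94 -0.51] F [ 0.86  0.04 -1.07] T [-0.445  0.225  0.03 ] gap 0.023784534904908856 49.974427772685885
[ 0.11  0.86 -0.22] [0.36 0.35 0.39] [-0.399  0.184  0.016]
[ 3.09293796e-04  4.91360711e-05 -2.37105149e-02]
```

View pics/i.png

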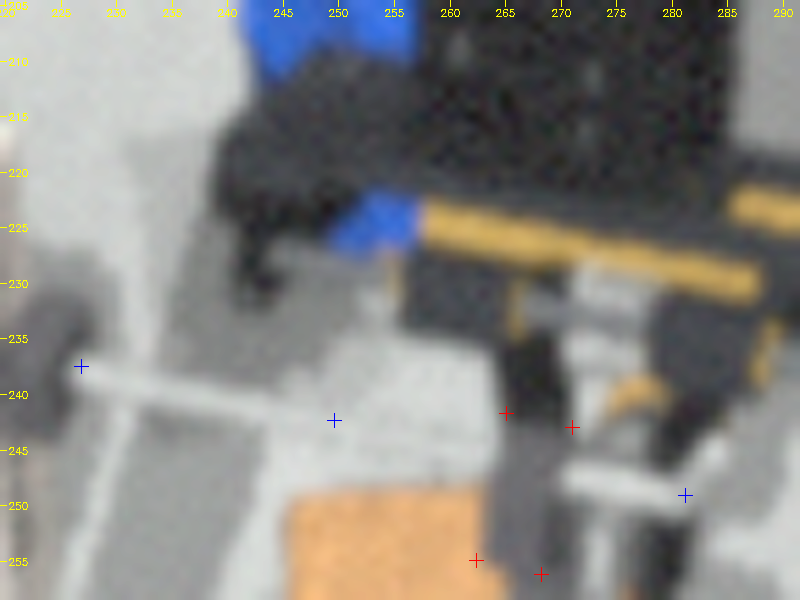

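The rod is seated in the arch and has sunk about 24 mm, matching the marks. A lateral force of about 1 N remains, so I'm shifting the gun 2 mm rearward to relieve it.

>>> move_arm:
  rows:
    - [[-0.1,0,0.03,0,0,0,0],[-0.1,0,0.03,0,0,0,0],[0,0,0,0,0,0,0],[0,0,0,0,0,0,0]]

```text
time: 20.55
tool_pos: [0.5251, 0.1803, 0.1851]
orientation: [[-0.178, -0.983, 0.053], [-0.94, 0.186, 0.286], [-0.291, 0.001, -0.957]]
wrist_force: [-0.4, -4.9, -0.1]
finger_gap: 0.0238
finger_force: 50.0
```

```bash
python3 l.py
```

```text
t 20.55 tcp [0.5251 0.1803 0.1851] shift cm [-0.61  0.01 -2.33] rotvec deg [ 0.04 -0.13 -0.06] q [ 0.48  0.25 -0.22 -0.29 -0.94 -0.52] F [-0.37 -4.93 -0.09] T [-1.653  0.168 -0.104] gap 0.02377349771645405 49.978397553786635
[-0.07 -5.24  0.02] [0.63 0.34 0.48] [-1.702  0.221 -0.102]
```

>>> move_arm:
  rows:
    - [[0.08,0,-0.02,0,0,0,0],[0.08,0,-0.03,0,0,0,0],[0,0,0,0,0,0,0],[0,0,0,0,0,0,0],[0,0,0,0,0,0,0]]

```text
time: 21.98
tool_pos: [0.5252, 0.1799, 0.1855]
orientation: [[-0.177, -0.983, 0.054], [-0.94, 0.185, 0.287], [-0.292, -0.0, -0.956]]
wrist_force: [-0.4, -1.9, -0.4]
finger_gap: 0.0236
finger_force: 50.0
```

```bash
python3 l.py
```

```text
t 21.975 tcp [0.5252 0.1799 0.1855] shift cm [-0.63  0.02 -2.28] rotvec deg [-0.01 -0.01 -0.02] q [ 0.48  0.25 -0.22 -0.29 -0.94 -0.51] F [-0.36 -1.91 -0.42] T [-0.985  0.22  -0.039] gap 0.023648696757526358 49.975428795441985
[-0.2  -1.65  0.13] [0.4  0.54 0.41] [-0.946  0.23  -0.019]
```

>>> move_arm:
  rows:
    - [[0.02,0,-0.09,0,0,0,0],[0,0,0,0,0,0,0],[0,0,0,0,0,0,0],[0,0,0,0,0,0,0],[0,0,0,0,0,0,0]]

```text
time: 23.4
tool_pos: [0.5251, 0.1795, 0.1863]
orientation: [[-0.177, -0.983, 0.054], [-0.94, 0.185, 0.288], [-0.293, -0.0, -0.956]]
wrist_force: [0.1, -0.3, -0.0]
finger_gap: 0.0233
finger_force: 50.0
```

```bash
python3 l.py
```

```text
t 23.4 tcp [0.5251 0.1795 0.1863] shift cm [-0.65  0.03 -2.19] rotvec deg [-0.02 -0.   -0.02] q [ 0.48  0.24 -0.22 -0.29 -0.94 -0.51] F [ 0.06 -0.27 -0.03] T [-0.464  0.245  0.041] gap 0.023301576249164548 49.974647741764784
[-0.03  0.97 -0.11] [0.63 0.57 0.56] [-0.39   0.167 -0.008]
```

>>> move_arm:
  rows:
    - [[0,0,0,0,0,0,0],[0,0,0,0,0,0,0],[0,0,0,0,0,0,0],[0,0,0,0,0,0,0]]
  force: 12

```text
time: 24.7
tool_pos: [0.525, 0.1793, 0.1863]
orientation: [[-0.177, -0.983, 0.054], [-0.94, 0.185, 0.287], [-0.292, 0.0, -0.956]]
wrist_force: [-0.5, 0.9, -0.1]
finger_gap: 0.0239
finger_force: 12.0
```

>>> move_arm:
  rows:
    - [[0,0,0,0,0,0,0],[0,0,0,0,0,0,0],[0,0,0,0,0,0,0],[0,0,0,0,0,0,0],[0,0,0,0,0,0,0],[0,0,0,0,0,0,0],[0,0,0,0,0,0,0],[0,0,0,0,0,0,0]]
  force: 3

```text
time: 25.7
tool_pos: [0.5251, 0.1793, 0.1863]
orientation: [[-0.177, -0.983, 0.054], [-0.94, 0.185, 0.287], [-0.292, -0.0, -0.956]]
wrist_force: [0.2, -0.4, 0.1]
finger_gap: 0.0239
finger_force: 3.0
```

```bash
python3 l.py
```

```text
t 25.7 tcp [0.5251 0.1793 0.1863] shift cm [-0.67  0.03 -2.19] rotvec deg [-0.01 -0.02 -0.03] q [ 0.48  0.24 -0.22 -0.29 -0.94 -0.51] F [ 0.2  -0.37  0.08] T [-0.597  0.281  0.048] gap 0.02386702511371949 2.9965707780127104
[-0.37 -0.02 -0.16] [0.52 0.5  0.44] [-0.58   0.274  0.044]
```

Forces have settled to about zero at a 3 N grip. Opening.

>>> move_arm:
  rows:
    - [[0,0,0,0,0,0,0.32],[0,0,0,0,0,0,0.36],[0,0,0,0,0,0,0.4],[0,0,0,0,0,0,0.45],[0,0,0,0,0,0,0.5],[0,0,0,0,0,0,0.55],[0,0,0,0,0,0,0.6],[0,0,0,0,0,0,0.6],[0,0,0,0,0,0,0.6],[0,0,0,0,0,0,0.6]]

```text
time: 27.75
tool_pos: [0.525, 0.1793, 0.1863]
orientation: [[-0.177, -0.983, 0.054], [-0.94, 0.185, 0.287], [-0.292, 0.0, -0.956]]
wrist_force: [-0.3, -0.3, -0.2]
finger_gap: 0.0525
finger_force: 0.0
```

>>> move_arm:
  rows:
    - [[0.1,0,-0.5,0,0,0,0.6],[0.1,0,-1,0,0,0,0.6],[0.2,0,-1,0,0,0,0.6],[0.3,0,-1,0,0,0,0.6],[0.3,0,-1,0,0,0,0.6],[0.3,0,-1.5,0,0,0,0.6],[0.3,0,-2,0,0,0,0.6],[0.3,0,-2,0,0,0,0.6],[0.3,0,-2,0,0,0,0.6],[0.3,0,-2,0,0,0,0.6]]

```text
time: 29.0
tool_pos: [0.5129, 0.115, 0.3143]
orientation: [[-0.177, -0.983, 0.055], [-0.94, 0.186, 0.287], [-0.293, -0.001, -0.956]]
wrist_force: [0.3, 0.8, 0.5]
finger_gap: 0.0521
finger_force: 0.0
```

Run:
```python
from h import *
a=bot.grab_frame('side')['frame']
for i in range(8): b=bot.grab_frame('side')['frame']
print(np.abs(a[200:290,190:330].astype(int)-b[200:290,190:330]).mean(),np.abs(a[300:,:100].astype(int)-b[300:,:100]).mean())
cv2.imwrite('pics/j.png',np.hstack([crop(b,200,185,120,(800,600))]))
```

```text
1.7591534391534391 1.798138888888889
```

View pics/j.png

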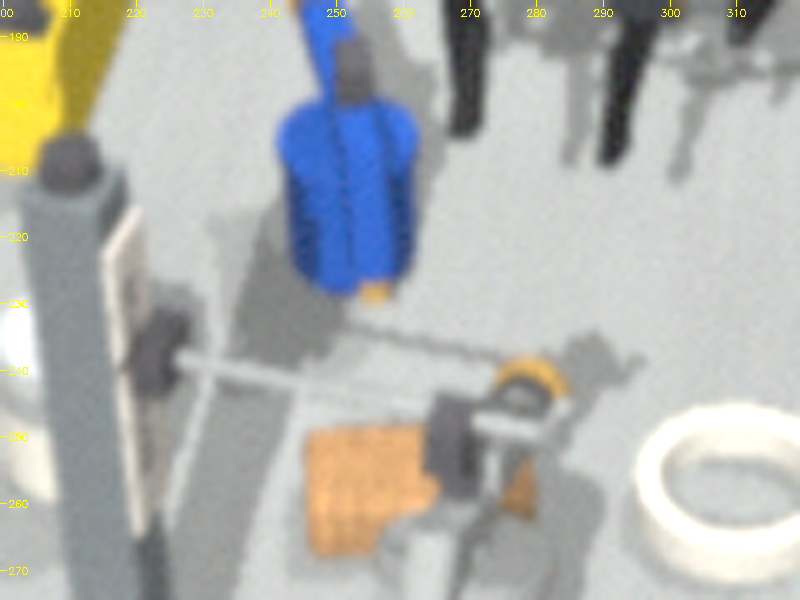

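The gun hangs at (267,250) on the rod. The gripper is clear at the top of the picture, and the image difference is at noise level, so the gun is still. I'm waiting a second, then handing in.

>>> move_arm:
  rows:
    - [[0,0,0,0,0,0,0.6],[0,0,0,0,0,0,0.6],[0,0,0,0,0,0,0.6],[0,0,0,0,0,0,0.6],[0,0,0,0,0,0,0.6],[0,0,0,0,0,0,0.6],[0,0,0,0,0,0,0.6],[0,0,0,0,0,0,0.6]]

```text
time: 30.45
tool_pos: [0.513, 0.1156, 0.3129]
orientation: [[-0.177, -0.983, 0.054], [-0.94, 0.185, 0.287], [-0.292, -0.0, -0.956]]
wrist_force: [-0.9, 0.4, 0.7]
finger_gap: 0.0522
finger_force: 0.0
```

```bash
python3 -c "
from rig import bot
print(bot.hand_in())"
```

```text
the job is handed in; nothing more can be done
None
```

The job is handed in at about 30 s: the gun hangs nose-down and still by its hanger on the scale's rod, which has sunk about 23 mm, with the gripper clear; the hand-in returned no verdict.

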